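# Set up the board test fixture under its stop

## Task

Set up the board test fixture: before you handle anything else, press the mushroom stop on its yellow box fully down so that it latches, and leave it latched while you load. Lift the black dust cover out of the nest and lay it flat on the bench, slide every spacer sleeve that is on the bench over a guide shaft it fits closely (narrow sleeves on thin shafts, wide ones on thick shafts, one to a shaft) until it stands on the base, and set the aluminium cover plate in the nest and press it down until it is level and flush with the nest's rim. When everything is loaded, twist the mushroom head clockwise so that it pops back up, and leave the other things on the bench where they are.

Things in the scene. Friction and masses are not known exactly. Their poses are not given: they have to be found in the camera images.
- fixture: black test fixture base, 160 (x) x 220 (y) x 20 mm, fixed to the bench; origin: centre of its underside. Guide shafts near its four corners at x = +-52, y = +-85 mm; in the middle the nest, a bright metal rectangular frame
- nest (a point): centre of the nest, at the level of its rim, 36 mm above the bench (16 mm above the base). Opening 76 (x) x 96 (y) mm, walls 5 mm thick, axes as the fixture. Inside is the stiff grey nest pad: raised, its top is 2 mm below the rim; pressed home, 10 mm below
- nest_pad (a joint): how far the nest pad is pressed down, m: 0 raised, 0.008 home. It needs about 8 N and stays where it is left
- cover_plate: flat aluminium cover plate, on the bench at the start, 70 (x) x 90 (y) x 10 mm with a black grip block in the middle of its top, 16 (x) x 42 (y) mm, up to 36 mm above the underside; origin: centre of the underside. Either way round is right. On the raised pad it stands 8 mm proud of the rim; pressed home it is flush
- thin_shaft_1 (a point): centre of the top end of a thin steel guide shaft (12 mm diameter, top 4 mm chamfered) on the fixture base, at x -52, y -85 mm of the fixture; it stands 60 mm above the base's top face, which is 20 mm above the bench
- thin_shaft_2 (a point): centre of the top end of a thin steel guide shaft (12 mm diameter, top 4 mm chamfered) on the fixture base, at x 52, y 85 mm of the fixture; it stands 60 mm above the base's top face, which is 20 mm above the bench
- thick_shaft_1 (a point): centre of the top end of a thick steel guide shaft (20 mm diameter, top 4 mm chamfered) on the fixture base, at x -52, y 85 mm of the fixture; it stands 60 mm above the base's top face, which is 20 mm above the bench
- thick_shaft_2 (a point): centre of the top end of a thick steel guide shaft (20 mm diameter, top 4 mm chamfered) on the fixture base, at x 52, y -85 mm of the fixture; it stands 60 mm above the base's top face, which is 20 mm above the bench
- narrow_sleeve_1: narrow plain aluminium spacer sleeve (tube), outer diameter 28 mm, bore 14.5 mm, 32 mm tall, standing upright on the bench at the start; fits the thin guide shafts. Origin: centre of its underside, z up along its axis. May be absent
- narrow_sleeve_2: narrow plain aluminium spacer sleeve (tube), outer diameter 28 mm, bore 14.5 mm, 32 mm tall, standing upright on the bench at the start; fits the thin guide shafts. Origin: centre of its underside, z up along its axis. May be absent
- wide_sleeve_1: wide plain aluminium spacer sleeve (tube), outer diameter 38 mm, bore 22.5 mm, 32 mm tall, standing upright on the bench at the start; fits the thick guide shafts. Origin: centre of its underside, z up along its axis. May be absent
- wide_sleeve_2: wide plain aluminium spacer sleeve (tube), outer diameter 38 mm, bore 22.5 mm, 32 mm tall, standing upright on the bench at the start; fits the thick guide shafts. Origin: centre of its underside, z up along its axis. May be absent
- dust_cover: flat black plastic dust cover 66 (x) x 86 (y) x 6 mm with a round black knob in the middle of its top, 20 mm in diameter, up to 32 mm above the underside; it lies on the raised pad in the nest at the start. Origin: centre of the underside
- stop_box: yellow box 80 x 80 x 50 mm fixed to the bench, with the red mushroom stop on its top; origin: centre of its underside
- stop_top (a point): centre of the mushroom head's top face: 86 mm above the bench when up, 78 mm when latched down. The head is 38 mm in diameter and 22 mm tall (its underside 14 mm above the box when up, 6 mm when down)
- stop_press (a joint): travel of the mushroom head, m: 0 up, 0.008 fully down. Takes about 6 N, snaps over half way and latches down
- stop_turn (a joint): twist of the mushroom head, rad, growing clockwise seen from above, 0 to 1.1, sprung back to 0. Twisting the latched head lifts it; past about 0.8 it pops up, if need be once let go
- board_2: loose circuit board 140 x 65 x 7 mm, a bystander; origin: centre of its underside
- tape_roll: roll of tape lying flat, 84 mm across, 18 mm tall, a bystander; origin: centre of its underside
- screwdriver: screwdriver with a green handle lying on the bench, a bystander; origin: underside, near its middle
- flux_bottle: white bottle 56 mm across, 130 mm tall, a bystander; origin: centre of its underside
- tweezers: dark tweezers 120 mm long lying on the bench, a bystander; origin: underside, middle

How it is judged:
By the outcome, as a careful person would: the job done as asked, in the order asked, and still so for the second after the job is handed in, with the robot touching nothing.
Of narrow_sleeve_1, narrow_sleeve_2, wide_sleeve_1, wide_sleeve_2 only 3 to 4 are there at a start; the rules pass over those that are not, and their reading is None.
At some moment in a run one of narrow_sleeve_1, narrow_sleeve_2, wide_sleeve_1, wide_sleeve_2, cover_plate may be knocked a few centimetres aside while the robot is not near it.
It also fails if it takes over 210 s, if anything falls off the work surface, if the arm or the gripper's body presses on something with over 40 N, if the wrist force passes 120 N, or if a joint passes its speed limit or range.

## Robot

A 6-joint arm with a two-finger parallel gripper is mounted at the origin on the work surface. World frame = base frame: x ahead of the robot, y to its left, z up, the work surface at z = 0. Lengths are in mm, angles in rad, forces in N, time in s.
With the tool pointing down it reaches from about 425 to 950 mm from the base axis. Payload 14.7 kg.
Tool frame: the origin (TCP) lies between the finger pads; the fingertips stand 22 mm ahead of it and the grasp point (between the pads) lies 3 mm ahead of it; z points along the fingers, y is the line along which they close (so a half turn about z gives the same grasp; the last joint's range is limited). The gripper opens to 85 mm and grips with 20 to 120 N. Pads are 22 mm wide; open, the fingers measure 114 mm over their backs; the gripper's body (76 mm by 85 mm) begins 54 mm behind the grasp point. The pads swing forward as they close: fully open they stand 13 mm farther back than shut.
Start: joints at [-1.389, 0.48, 1.596, -0, 1.065, -0.047], TCP at [147.443, -633.051, 253.297] pointing down, gripper open.
Joint ranges: [-2.75, 2.75], [-0.82, 2.05], [0.23, 2.67], [-1.56, 4.7], [0.09, 2.69], [-2.92, 2.92]. Speed limits (rad/s): [1.89, 1.89, 2.39, 3.01, 3.01, 3.01].

## Interface

Orientations are given as a 3x3 rotation matrix whose columns are the frame's x, y, z axes.
In Python, from workcell import robot gives the robot as it stands. The module is installed in compiled form; this text tells all that it offers.
- The arm moves only by the shell command python3 -m pendant 'ROWS' [OPENING] [FORCE]. ROWS is JSON, a list of rows, each a list of 6 numbers: the shift along the tool's x, y, z in units of 50 mm (1.0 is 50 mm), then the turn, a rotation vector about the tool's x, y, z in units of 5 degrees (1.0 is 5 degrees). A call has 1 to 12 rows; each row is the pose to reach, as a shift and turn from the pose commanded when the call began, along the tool's axes at that moment; what a row does not reach only later rows make up. A row lasts 1/8 s, in which the tool goes at most 62.5 mm and 10.7 degrees, less where a joint would pass 70% of its speed; a pose out of reach is approached as far as the arm can. A call with a gripper value outside its range is refused whole. OPENING is the finger opening in mm, from 0 to 85.4, set as the call begins (- or left out, the last holds). The fingers move at their own pace and stop on an object; FORCE is the grip in N (left out, the last holds). Time passes only in rows, so rows that repeat a pose let the fingers close. It gives the time, the measured TCP pose, the force, the opening and the grip force at its end, in the units of the state.
- robot.read_state(): the state, without advancing time (a new reading comes with each control period).
- robot.camera(name): name is "side" or "top" or "wrist"; returns a dict with "img" (400x640x3 uint8, red, green, blue), "fx", "fy", "cx", "cy" (pixels), "cam_to_world" (4x4, takes a point from camera to world coordinates). Camera axes: x right, y down, z forward; pixel columns grow to the right and rows downward; lengths in mm; the calibration is good to about 2 mm. The wrist camera is an equidistant fisheye: a pixel r from the principal point sees the ray r / f radians off the axis. A picture is of the moment at which its call begins. There is no depth.
- robot.sign_off(): hands the job in; it is judged then, once.
The state is a dict: "t": time; "joint_pos": joint angles; "qvel": joint speeds; "joint_torque": joint torques, N m; "position": TCP position; "orientation": TCP orientation; "contact_force": force on the tool from outside, world axes, zero at the start; "wrist_torque": the same for the moment, N m; "finger_gap": finger opening in mm; "finger_force": force on a finger pad.
Only numpy, scipy, OpenCV 4.12 (cv2) and the standard library are available. Lean on these libraries where they do the work, as an engineer would, in place of code of your own. Each camera call takes 0.05 s, during which the arm holds its last target. There are 200 camera calls.

## Working session

There is one attempt and no reset: what is moved stays moved. The work goes in short steps, Python scripts to look and compute and a shell command to move; the robot and the scene stay as the last step left them, time stands still between calls to the robot, and variables do not carry over. Pictures are saved under pics/ and viewed, at most 14 in all, crops included, and the job is handed in when it is done.

```bash
mkdir -p pics; cat > h.py <<'E'
import numpy as np, cv2
from workcell import robot
def cam(n):
    c=robot.camera(n); c['n']=n; c['T']=np.array(c['cam_to_world']); return c
def save(c,f): cv2.imwrite('pics/'+f,cv2.cvtColor(c['img'],cv2.COLOR_RGB2BGR))
def ray(c,u,v):
    x=(u-c['cx'])/c['fx'];y=(v-c['cy'])/c['fy']
    if c['n']=='wrist':
        r=np.hypot(x,y); s=np.sin(r)/max(r,1e-9); d=np.array([x*s,y*s,np.cos(r)])
    else: d=np.array([x,y,1.])
    d=c['T'][:3,:3]@d; return c['T'][:3,3],d/np.linalg.norm(d)
def onz(c,u,v,z):
    o,d=ray(c,u,v); return o+d*(z-o[2])/d[2]
def meet(rays):
    A=0;b=0
    for o,d in rays:
        P=np.eye(3)-np.outer(d,d);A=A+P;b=b+P@o
    p=np.linalg.solve(A,b); return p,[np.linalg.norm(np.cross(p-o,d)) for o,d in rays]
def proj(c,p):
    q=np.linalg.inv(c['T'])@np.append(p,1);q=q[:3]
    if c['n']=='wrist':
        r=np.hypot(q[0],q[1]);t=np.arctan2(r,q[2]);k=t/max(r,1e-9);return c['cx']+c['fx']*q[0]*k,c['cy']+c['fy']*q[1]*k
    return c['cx']+c['fx']*q[0]/q[2],c['cy']+c['fy']*q[1]/q[2]
def st():
    s=robot.read_state(); print('t',s['t'],'p',np.round(s['position'],1),'gap',round(s['finger_gap'],1),'ff',np.round(s['finger_force'],1),'F',np.round(s['contact_force'],1)); return s
def shift(target,s=None):
    "rows units from current pose to target"
    s=s or robot.read_state(); R=np.array(s['orientation']); return np.round(R.T@(np.array(target)-np.array(s['position']))/50,3)
E
python3 - <<'E'
from h import *
for n in('top','side','wrist'):
    c=cam(n);save(c,n+'0.png');print(n,c['fx'],c['cx'],c['cy'],np.round(c['T'],3).tolist())
s=st();print(np.round(s['orientation'],3).tolist())
E
```

```text
top 494.68909558926134 317.8495779686377 194.9045333793031 [[-0.023, -0.986, 0.166, 321.729], [-1.0, 0.024, 0.003, 10.927], [-0.007, -0.166, -0.986, 1410.635], [0.0, 0.0, 0.0, 1.0]]
side 487.0052746789358 329.4540770399253 199.30232389762597 [[-0.93, -0.268, 0.251, 199.988], [-0.367, 0.661, -0.655, 865.248], [0.009, -0.701, -0.713, 972.439], [0.0, 0.0, 0.0, 1.0]]
wrist 309.70691628693146 317.961369724239 205.03793345294267 [[0.226, -0.926, -0.303, 225.843], [-0.974, -0.215, -0.069, -616.323], [-0.001, 0.311, -0.95, 373.676], [0.0, 0.0, 0.0, 1.0]]
t 0.15 p [ 147.4 -632.8  252.8] gap 85.3 ff 0.0 F [ 0.3 -0.3  0. ]
[[0.974, 0.227, -0.0], [0.227, -0.974, 0.001], [0.0, -0.001, -1.0]]
```

View pics/top0.png

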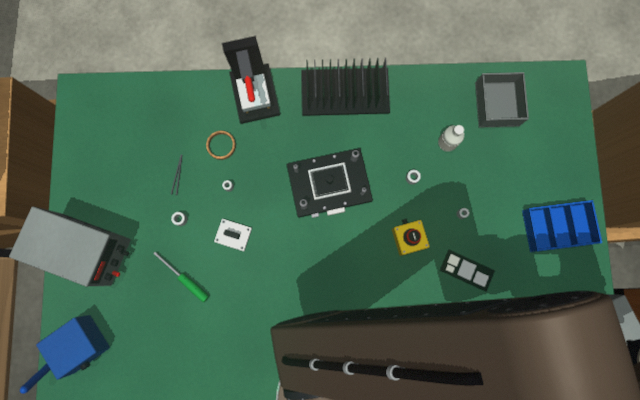

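View pics/side0.png

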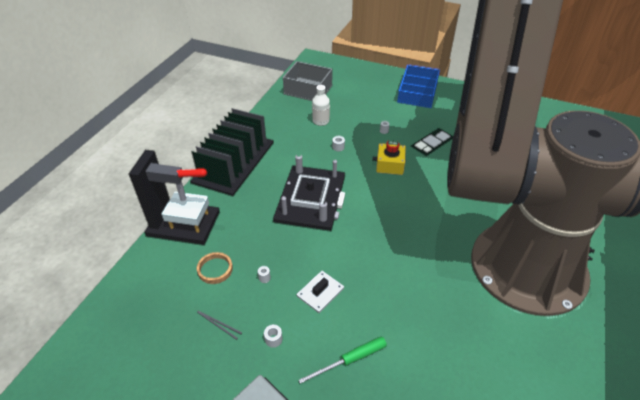

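The top view shows four sleeves: wide at (178,218) and (414,176), narrow at (227,185) and (464,213). It also shows the fixture at (330,182), the plate at (233,235) and the stop box at (412,237). The side view agrees: sleeves at (273,335), (264,273), (338,143) and (384,127), and the stop at (392,148).

```bash
cat >> h.py <<'E'
def bright(c,x0,y0,x1,y1,smax=60,vmin=110):
    hsv=cv2.cvtColor(c['img'],cv2.COLOR_RGB2HSV)
    m=((hsv[...,1]<smax)&(hsv[...,2]>vmin)).astype(np.uint8); k=np.zeros_like(m);k[y0:y1,x0:x1]=1;return m*k
def blobs(m,amin=20):
    cs,_=cv2.findContours(m,cv2.RETR_EXTERNAL,cv2.CHAIN_APPROX_NONE)
    return [k for k in cs if cv2.contourArea(k)>=amin]
E
python3 - <<'E'
from h import *
C={n:cam(n) for n in('top','side')}
t,s=C['top'],C['side']
def top_rim(c,pt,r):
    # bore-dark-in-bright: centroid of top ring via enclosing circle of bright pixels
    m=bright(c,pt[0]-r,pt[1]-r,pt[0]+r,pt[1]+r,90,95)
    b=max(blobs(m,5),key=cv2.contourArea); return cv2.boundingRect(b),cv2.minEnclosingCircle(b)
for nm,a,b in [('N1',(227,185),(264,273)),('W1',(178,218),(273,335)),('W2',(414,176),(338,143)),('N2',(464,213),(384,127))]:
    print(nm,[np.round(onz(t,*a,32)),np.round(onz(s,*b,20))],top_rim(t,a,12),top_rim(s,b,16))
    print(meet([ray(t,*a),ray(s,b[0],b[1]-3)]))
for nm,a,z in [('fix',(330,182),36),('plate',(233,235),10),('stop',(412,237),86),('bottle',(452,138),60)]:print(nm,np.round(onz(t,*a,z)))
big=cv2.resize(t['img'][110:290,140:500],None,fx=2.2,fy=2.2,interpolation=cv2.INTER_CUBIC)
cv2.imwrite('pics/topz.png',cv2.cvtColor(big,cv2.COLOR_RGB2BGR))
E
```

```text
N1 [array([589., 272.,  32.]), array([590., 278.,  20.])] ((222, 180, 11, 12), ((227.0, 185.5), 6.265082359313965)) ((257, 265, 14, 19), ((263.5, 274.0), 9.34087085723877))
(array([590.88479447, 273.55779232,  25.61267689]), [np.float64(0.9131478344814493), np.float64(0.9131478344816899)])
W1 [array([498., 409.,  32.]), array([498., 417.,  20.])] ((171, 211, 14, 15), ((178.5, 218.5), 7.905794143676758)) ((263, 324, 20, 24), ((273.0, 335.5), 11.884963989257812))
(array([499.49074847, 411.79832156,  23.67964992]), [np.float64(0.69422399546206), np.float64(0.694223995461947)])
W2 [array([ 602., -259.,   32.]), array([ 601., -248.,   20.])] ((406, 169, 15, 16), ((412.875, 176.78125), 8.066293716430664)) ((332, 135, 14, 17), ((338.0759582519531, 142.83544921875), 8.424443244934082))
(array([ 605.40500232, -261.60173365,   19.88443585]), [np.float64(1.2256950453972335), np.float64(1.225695045397318)])
N2 [array([ 493., -394.,   32.]), array([ 493., -380.,   20.])] ((459, 208, 11, 10), ((464.0, 212.25), 5.153982162475586)) ((379, 120, 11, 15), ((384.5, 127.0), 7.159010887145996))
(array([ 496.2396816 , -397.10216525,   18.64917462]), [np.float64(2.0794220831591144), np.float64(2.079422083159363)])
fix [589. -20.  36.]
plate [448. 258.  10.]
stop [ 425. -234.   86.]
bottle [ 703. -367.   60.]
```

View pics/topz.png

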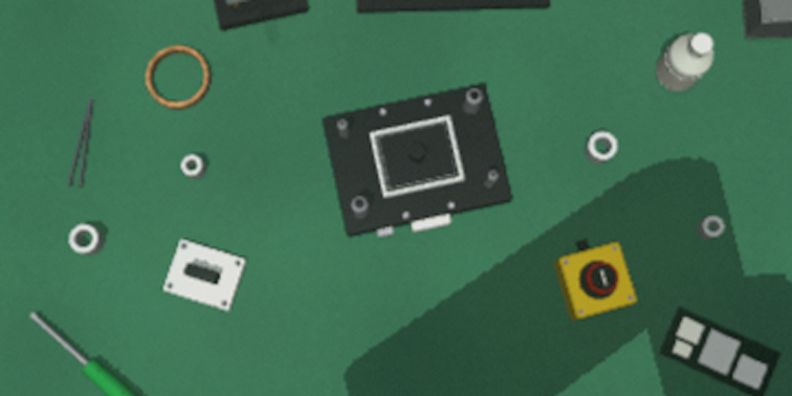

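The enlarged crop confirms the layout. The fixture is turned by about 10°, the plate by about 15° and the stop box by about 14°. The stop comes first.

```bash
python3 -m pendant '[[1,-0.9,0.2,0,0,0],[2,-1.8,0.4,0,0,0],[3,-2.7,0.6,0,0,0],[4,-3.6,0.8,0,0,0],[5,-4.5,1,0,0,0],[6,-5.4,1.2,0,0,0],[7.226,-6.51,1.4,0,0,0],[7.226,-6.51,1.4,0,0,0],[7.226,-6.51,1.4,0,0,0],[7.226,-6.51,1.4,0,0,0]]' 0
python3 - <<'E'
from h import *
c=cam('wrist');save(c,'w1.png');st();print(proj(c,[425,-234,86]))
E
```

```text
t: 1.5
position: [425.5, -234.1, 183.3]
orientation: [[0.974, 0.228, -0.0], [0.228, -0.974, -0.0], [-0.0, 0.0, -1.0]]
contact_force: [-0.4, -0.5, -0.1]
finger_gap: 0.1
finger_force: 0.0
t 1.55 p [ 425.2 -234.7  183.4] gap 0.3 ff 0.0 F [-0.6 -0.1 -0.2]
(np.float64(315.4141190041715), np.float64(216.56578349045483))
```

View pics/w1.png

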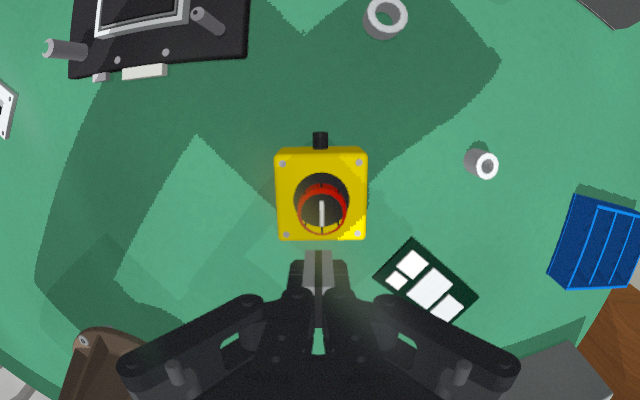

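The wrist view shows the stop head centred near (322,210). The closed fingertips are at (317,255) in the image. I'll refine the head centre with a mask.

```bash
python3 - <<'E'
from h import *
c=cam('wrist');t=cam('top')
for c,box in((c,(270,160,375,250)),(t,(390,215,435,260))):
    h=cv2.cvtColor(c['img'],cv2.COLOR_RGB2HSV);k=np.zeros(h.shape[:2],np.uint8);k[box[1]:box[3],box[0]:box[2]]=1
    red=(((h[...,0]<8)|(h[...,0]>172))&(h[...,1]>120)&(h[...,2]>60)).astype(np.uint8)*k
    (u,v),r=cv2.minEnclosingCircle(np.argwhere(red)[:,::-1].astype(np.float32)); print(c['n'],u,v,r,np.round(onz(c,u,v,80),1))
    yel=((h[...,0]>20)&(h[...,0]<35)&(h[...,1]>120)&(h[...,2]>60)).astype(np.uint8)*k
    q=cv2.minAreaRect(np.argwhere(yel)[:,::-1].astype(np.float32));print(q,np.round(onz(c,*q[0],50),1))
    c['r']=ray(c,u,v)
print(np.round(onz(cam('wrist'),322,212,86),1))
E
```

```text
wrist 321.5 207.5 25.739173889160156 [ 430.8 -237.9   80. ]
((319.5, 200.0), (80.0, 93.0), 90.0) [ 427.3 -237.3   50. ]
top 0.0 0.0 0.0 [1148.6  934.    80. ]
((397.24261474609375, 232.51776123046875), (12.38461685180664, 25.076923370361328), 22.619861602783203) [ 440.7 -201.1   50. ]
[ 429.2 -239.    86. ]
```

```bash
python3 -m pendant '[[0.06,0.085,0.7,0,0,0],[0.06,0.085,1.3,0,0,0],[0.06,0.085,1.42,0,0,0],[0.06,0.085,1.5,0,0,0],[0.06,0.085,1.58,0,0,0],[0.06,0.085,1.64,0,0,0],[0.06,0.085,1.68,0,0,0],[0.06,0.085,1.7,0,0,0],[0.06,0.085,1.7,0,0,0]]'
```

```text
t: 2.82
position: [429.9, -237.9, 99.6]
orientation: [[0.974, 0.227, 0.001], [0.227, -0.974, -0.001], [0.001, 0.001, -1.0]]
contact_force: [-4.1, 2.9, 28.5]
finger_gap: 0.1
finger_force: 14.1
```

```bash
python3 -m pendant '[[0,0,-0.8,0,0,0],[0,0,-1.8,0,0,0],[0.8,-0.7,-2.4,0,0,0],[1.7,-1.5,-3,0,0,0],[2.6,-2.3,-3.23,0,0,0],[3.34,-2.88,-3.23,0,0,0],[3.34,-2.88,-3.23,0,0,0],[3.34,-2.88,-3.23,0,0,0]]' 60
python3 - <<'E'
from h import *
c=cam('wrist');save(c,'w2.png');st()
E
```

```text
t: 3.82
position: [559.0, -59.3, 259.6]
orientation: [[0.974, 0.228, -0.001], [0.228, -0.974, -0.0], [-0.001, -0.0, -1.0]]
contact_force: [-0.7, -0.6, -0.0]
finger_gap: 60.1
finger_force: 0.0
t 3.875 p [558.7 -59.8 259.6] gap 59.9 ff 0.0 F [ 0.7  0.  -1. ]
```

View pics/w2.png

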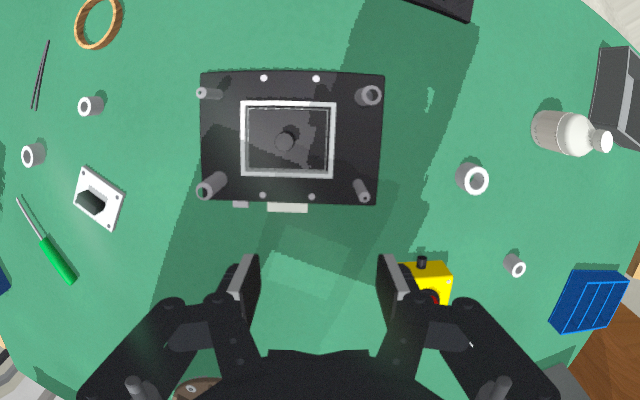

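The wrist view shows the nest frame from (240,101) to (335,178). Thin shaft tops are at (202,93) and (365,198), thick ones at (370,95) and (205,192), and the knob at (286,141).

```bash
cat >> h.py <<'E'
def rect_world(c,m,z):
    b=max(blobs(m),key=cv2.contourArea)[:,0,:]
    W=np.array([onz(c,u,v,z)[:2] for u,v in b],np.float32); return cv2.minAreaRect(W)
E
python3 - <<'E'
from h import *
w=cam('wrist');t=cam('top')
rs=[rect_world(w,bright(w,228,90,345,185,60,135),36),rect_world(t,bright(t,300,155,360,205,60,120),36)]
print(rs)
cx,cy=rs[0][0]
b=cv2.boxPoints(rs[0]); e=[b[1]-b[0],b[2]-b[1]]; e=max(e,key=np.linalg.norm); 
yaw=np.arctan2(*(e[::-1]))-np.pi/2; yaw=(yaw+np.pi/2)%np.pi-np.pi/2; print('yaw deg',np.degrees(yaw))
im=w['img'].copy();im2=t['img'].copy()
X=np.array([np.cos(yaw),np.sin(yaw)]);Y=np.array([-X[1],X[0]])
for x,y in((-52,-85),(52,85),(-52,85),(52,-85)):
    p=np.array([cx,cy])+x*X+y*Y; print(x,y,np.round(p,1),np.round(proj(w,[*p,80])),np.round(proj(t,[*p,80]),1))
    for c,i in((w,im),(t,im2)): cv2.circle(i,tuple(int(round(k)) for k in proj(c,[*p,80])),1,(255,0,0),-1)
for q in b: cv2.circle(im,tuple(int(round(k)) for k in proj(w,[*q,36])),1,(255,0,0),-1)
for u,v in((286,138),):print('knob',onz(w,u,v,66))
A=cv2.resize(im[60:220,180:400],None,fx=3.4,fy=3.4);B=cv2.resize(im2[140:225,280:380],(640,544));
cv2.imwrite('pics/ov.png',cv2.cvtColor(A,cv2.COLOR_RGB2BGR));cv2.imwrite('pics/ov2.png',cv2.cvtColor(B,cv2.COLOR_RGB2BGR))
E
```

```text
Traceback (most recent call last):
  File "h.py", line 36, in rect_world
    b=max(blobs(m),key=cv2.contourArea)[:,0,:]
      ~~~^^^^^^^^^^^^^^^^^^^^^^^^^^^^^^
ValueError: max() iterable argument is empty
```

```bash
cat > m.py <<'E'
from h import *
w=cam('wrist');t=cam('top');t['img']=cv2.cvtColor(cv2.imread('pics/top0.png'),cv2.COLOR_BGR2RGB)
rs=[rect_world(w,bright(w,228,90,345,185,60,135),36),rect_world(t,bright(t,300,155,360,205,60,120),36)]
print(rs)
cx,cy=rs[0][0]
b=cv2.boxPoints(rs[0]); e=[b[1]-b[0],b[2]-b[1]]; e=max(e,key=np.linalg.norm); 
yaw=np.arctan2(*(e[::-1]))-np.pi/2; yaw=(yaw+np.pi/2)%np.pi-np.pi/2; print('yaw deg',np.degrees(yaw))
im=w['img'].copy();im2=t['img'].copy()
X=np.array([np.cos(yaw),np.sin(yaw)]);Y=np.array([-X[1],X[0]])
for x,y in((-52,-85),(52,85),(-52,85),(52,-85)):
    p=np.array([cx,cy])+x*X+y*Y; print(x,y,np.round(p,1),np.round(proj(w,[*p,80])),np.round(proj(t,[*p,80]),1))
    for c,i in((w,im),(t,im2)): cv2.circle(i,tuple(int(round(k)) for k in proj(c,[*p,80])),1,(255,0,0),-1)
for q in b: cv2.circle(im,tuple(int(round(k)) for k in proj(w,[*q,36])),1,(255,0,0),-1)
for u,v in((286,138),):print('knob',onz(w,u,v,66))
A=cv2.resize(im[60:220,180:400],None,fx=3.4,fy=3.4);
cv2.imwrite('pics/ov.png',cv2.cvtColor(A,cv2.COLOR_RGB2BGR))
E
python3 m.py
```

```text
[((594.6724853515625, -16.213844299316406), (86.94261169433594, 106.57683563232422), 10.804766654968262), ((593.73388671875, -18.033493041992188), (88.15502166748047, 107.74254608154297), 10.955605506896973)]
yaw deg 10.804785
-52 -85 [ 559.5 -109.5] [364. 198.] [363.2 188.9]
52 85 [629.8  77. ] [198.  92.] [294.5 165.4]
-52 85 [527.7  57.5] [201. 192.] [302.3 201.9]
52 -85 [661.7 -90. ] [371.  94.] [354.7 152.7]
knob [599.30342548 -19.19674261  66.        ]
```

View pics/ov.png

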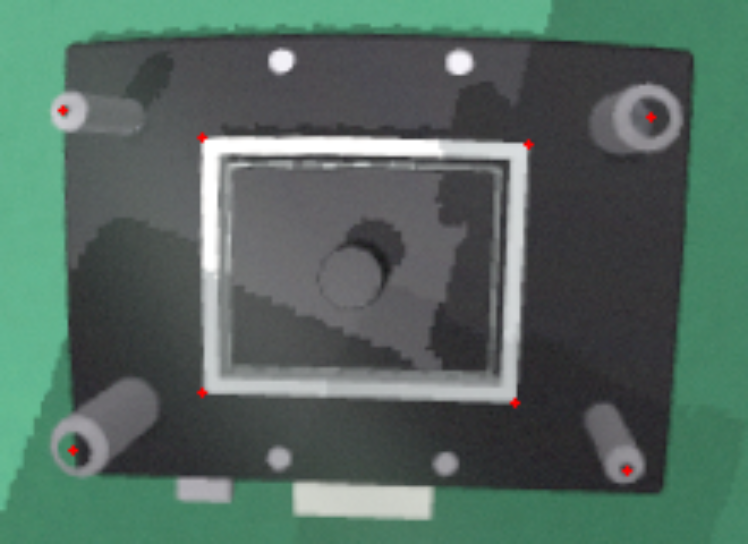

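The predicted shaft tops (red dots) land on the real ones to within about 2 px. The fixture is therefore centred at (594.5,-17) with a yaw of 10.8°, and the knob is at crop (350,278). Next I grasp the knob.

```bash
python3 -m pendant '[[0.914,-0.676,0.8,0,0,0],[0.914,-0.676,1.8,0,0,0],[0.914,-0.676,2.8,0,0,0],[0.914,-0.676,3.5,0,0,0],[0.914,-0.676,3.85,0,0,0],[0.914,-0.676,3.85,0,0,0],[0.914,-0.676,3.85,0,0,0]]' 50 40 && python3 -m pendant '[[0,0,0,0,0,0],[0,0,0,0,0,0],[0,0,0,0,0,0],[0,0,0,0,0,0],[0,0,-0.2,0,0,0],[0,0,-0.5,0,0,0]]' 10
```

```text
t: 4.95
position: [597.1, -16.4, 68.7]
orientation: [[0.974, 0.227, 0.002], [0.227, -0.974, -0.0], [0.002, 0.001, -1.0]]
contact_force: [-0.3, -0.8, -0.1]
finger_gap: 50.0
finger_force: 0.0
t: 5.7
position: [596.0, -16.1, 93.0]
orientation: [[0.974, 0.227, -0.001], [0.227, -0.974, 0.0], [-0.001, -0.0, -1.0]]
contact_force: [-0.3, -0.4, 0.2]
finger_gap: 18.7
finger_force: 39.1
```

```bash
python3 -m pendant '[[0,0,-0.9,0,0,0],[-0.8,0.18,-0.9,0,0,0],[-1.8,0.42,-0.9,0,0,0],[-2.84,0.646,-0.9,0,0,0],[-2.84,0.646,-0.6,0,0,0],[-2.84,0.646,0.3,0,0,0],[-2.84,0.646,0.9,0,0,0],[-2.84,0.646,1.12,0,0,0],[-2.84,0.646,1.17,0,0,0],[-2.84,0.646,1.17,0,0,0]]'
```

```text
t: 6.95
position: [465.8, -79.9, 35.0]
orientation: [[0.974, 0.227, 0.001], [0.227, -0.974, -0.0], [0.001, 0.0, -1.0]]
contact_force: [0.5, -0.0, -1.1]
finger_gap: 18.7
finger_force: 39.3
```

```bash
python3 -m pendant '[[0,0,0.03,0,0,0],[0,0,0.06,0,0,0],[0,0,0.06,0,0,0]]' && python3 -m pendant '[[0,0,0.06,0,0,0],[0,0,0.06,0,0,0],[0,0,-0.4,0,0,0],[0,0,-1.2,0,0,0],[0,0,-2.2,0,0,0],[1,0.8,-3,0,0,0],[1.5,1.8,-3.2,0,0,0],[1.5,2.7,-3.4,0,0,0],[1.5,3,-3.4,0,0,0],[1.5,3,-3.4,0,0,0],[1.5,3,-3.4,0,0,0]]' 60
python3 - <<'E'
from h import *
c=cam('wrist');save(c,'w3.png');st()
E
```

```text
t: 7.32
position: [466.5, -79.9, 32.7]
orientation: [[0.974, 0.227, 0.003], [0.227, -0.974, -0.001], [0.003, 0.001, -1.0]]
contact_force: [-1.7, 4.1, 27.0]
finger_gap: 18.1
finger_force: 45.3
t: 8.7
position: [571.4, -207.6, 200.3]
orientation: [[0.974, 0.227, -0.001], [0.227, -0.974, 0.001], [-0.001, -0.001, -1.0]]
contact_force: [0.6, -0.2, 0.5]
finger_gap: 59.9
finger_force: 0.0
t 8.75 p [ 571.6 -207.5  200.4] gap 59.6 ff 0.0 F [ 0.4 -0.4 -0.8]
```

View pics/w3.png

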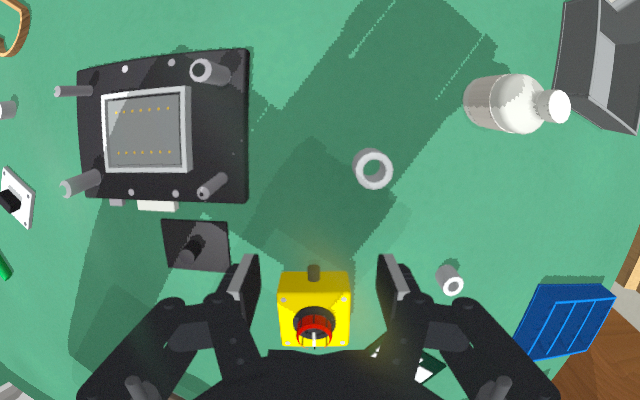

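The dust cover lies flat in front of the fixture at (196,245). The nest is empty, with its pad showing. The wide sleeve's top ring is centred near (374,169), and the narrow sleeve's top is at (453,286).

```bash
cat >> h.py <<'E'
def ring(c,u,v,r,z=32,**k):
    "outer contour and bore of a bright ring near (u,v)"
    m=bright(c,u-r,v-r,u+r,v+r,**k); cs,h=cv2.findContours(m,cv2.RETR_CCOMP,cv2.CHAIN_APPROX_NONE)
    o=max((i for i in range(len(cs)) if h[0][i][3]<0),key=lambda i:cv2.contourArea(cs[i]))
    out=cv2.minEnclosingCircle(cs[o]); ho=[cs[i] for i in range(len(cs)) if h[0][i][3]==o]
    hc=cv2.minEnclosingCircle(max(ho,key=cv2.contourArea)) if ho else None
    print('outer',np.round(out[0],1),round(out[1],1),np.round(onz(c,*out[0],z),1))
    if hc: print('hole',np.round(hc[0],1),round(hc[1],1),np.round(onz(c,*hc[0],z),1))
    return out,hc
E
python3 - <<'E'
from h import *
w=cam('wrist');t=cam('top')
o,h=ring(w,374,169,28,vmin=120)
o2,h2=ring(t,414,176,12,vmin=95)
print(meet([ray(w,*o[0]),ray(t,*o2[0])]))
print('shift over 374,169',onz(w,374,169,32),shift([*onz(w,374,169,32)[:2],38]))
E
```

```text
outer [371.6 168.5] 21.8 [ 605.2 -254.    32. ]
hole [372.5 168. ] 10.7 [ 605.8 -254.8   32. ]
outer [411. 185.] 0.0 [ 575.9 -249.5   32. ]
(array([ 591.90631152, -268.90492503,  -52.34111629]), [np.float64(3.3914611355636923), np.float64(3.3914611355637625)])
shift over 374,169 [ 605.25115856 -256.45710474   32.        ] [0.428 1.103 3.253]
```

```bash
python3 -m pendant '[[0.1,0.3,0,0,0,-2],[0.2,0.6,0.2,0,0,-4],[0.3,0.9,0.4,0,0,-6],[0.43,1.1,0.6,0,0,-8],[0.43,1.1,0.8,0,0,-10],[0.43,1.1,1,0,0,-12],[0.43,1.1,1.2,0,0,-14],[0.43,1.1,1.4,0,0,-16],[0.43,1.1,1.4,0,0,-17.5],[0.43,1.1,1.4,0,0,-17.5],[0.43,1.1,1.4,0,0,-17.5]]' 60
python3 - <<'E'
from h import *
c=cam('wrist');s=st();print(s['joint_pos']);save(c,'w4.png');u,v=proj(c,[605.5,-256,32]);print(u,v)
ring(c,int(u),int(v),36,vmin=120)
print(shift([605.5,-256,27]))
E
```

```text
t: 10.22
position: [605.8, -257.2, 131.0]
orientation: [[-0.181, 0.983, 0.0], [0.983, 0.181, -0.0], [-0.0, 0.0, -1.0]]
contact_force: [-0.1, -0.4, 0.7]
finger_gap: 59.9
finger_force: 0.0
t 10.275 p [ 605.8 -257.3  131. ] gap 60.1 ff 0.0 F [ 0.3 -0.1 -0.5]
[-4.47688989e-01  6.23011690e-01  1.68015550e+00  1.73781839e-05
  8.38250153e-01 -6.30578997e-01]
317.37926835292535 211.27644163846108
outer [314.5 206.8] 27.8 [ 602.7 -252.9   32. ]
hole [314.6 211.5] 15.1 [ 603.5 -256.5   32. ]
[ 2.70e-02 -2.00e-03  2.08e+00]
```

View pics/w4.png

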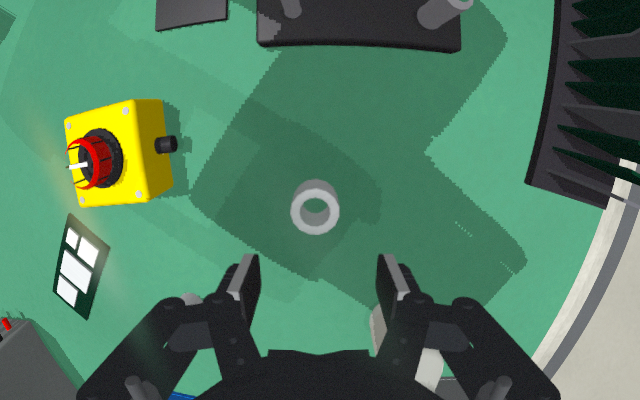

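The bore of the wide sleeve is at (315,211), centred below the gripper. I'll go down, grip and lift.

```bash
python3 -m pendant '[[0.03,-0.03,0.8,0,0,0],[0.03,-0.03,1.6,0,0,0],[0.03,-0.03,2,0,0,0],[0.03,-0.03,2.08,0,0,0],[0.03,-0.03,2.08,0,0,0],[0.03,-0.03,2.08,0,0,0]]' 60 40 && python3 -m pendant '[[0,0,0,0,0,0],[0,0,0,0,0,0],[0,0,0,0,0,0],[0,0,0,0,0,0],[0,0,-1,0,0,0],[0,0,-2,0,0,0],[0,0,-2.3,0,0,0],[0,0,-2.3,0,0,0]]' 30
python3 - <<'E'
from h import *
c=cam('wrist');s=st();p=np.array(s['position'])
u,v=proj(c,[p[0],p[1],p[2]+5]);print(u,v);save(c,'w5.png')
print(shift([661.7,-91,150]))
cv2.imwrite('pics/w5c.png',cv2.cvtColor(cv2.resize(c['img'][200:360,210:430],None,fx=3,fy=3),cv2.COLOR_RGB2BGR))
E
```

```text
t: 11.02
position: [604.8, -256.8, 28.2]
orientation: [[-0.184, 0.983, 0.002], [0.983, 0.184, -0.001], [-0.001, 0.002, -1.0]]
contact_force: [-0.4, 0.4, 0.4]
finger_gap: 60.0
finger_force: 0.0
t: 12.02
position: [604.4, -256.6, 142.8]
orientation: [[-0.184, 0.983, 0.002], [0.983, 0.184, -0.001], [-0.001, 0.002, -1.0]]
contact_force: [-0.4, -0.4, -1.0]
finger_gap: 37.1
finger_force: 40.7
t 12.075 p [ 603.7 -256.2  141.4] gap 36.9 ff 40.7 F [-0.8 -0.3 -2.1]
315.63170638119783 288.1214660523593
[ 3.035  1.749 -0.173]
```

View pics/w5c.png

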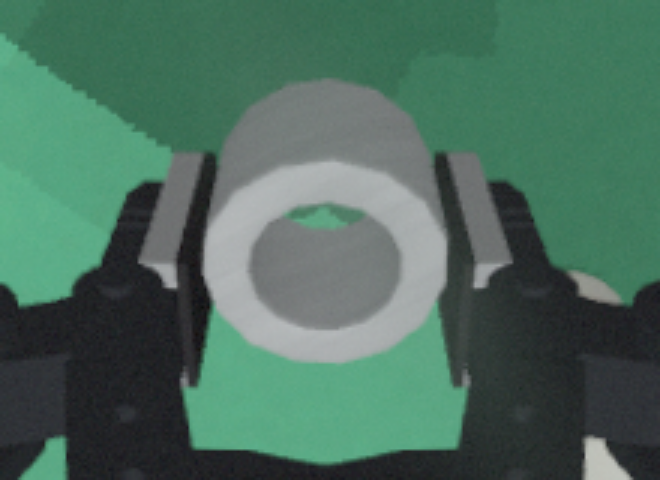

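The sleeve is held with its ring centred at crop (325,263), on the gripper axis. Next I look at the thick shaft from close by before fitting.

```bash
python3 -m pendant '[[0.6,0.5,-0.2,0,0,0],[1.2,1,-0.2,0,0,0],[1.85,1.53,-0.2,0,0,0],[1.85,1.53,-0.2,0,0,0],[1.85,1.53,-0.2,0,0,0]]'
python3 - <<'E'
from h import *
c=cam('wrist');s=st()
for p in((661.7,-90.),(559.5,-109.5)):
    u,v=proj(c,[*p,80]);print(np.round((u,v)))
u,v=proj(c,[661.7,-90,80]);u,v=int(u),int(v);print(shift([661.7,-90,150]))
cv2.imwrite('pics/w6c.png',cv2.cvtColor(cv2.resize(c['img'][v-60:v+60,u-80:u+80],None,fx=5,fy=5),cv2.COLOR_RGB2BGR));print(u-80,v-60)
E
```

```text
t: 12.7
position: [661.2, -151.3, 150.1]
orientation: [[-0.185, 0.983, -0.003], [0.983, 0.185, 0.0], [0.001, -0.002, -1.0]]
contact_force: [-0.2, -1.0, -0.7]
finger_gap: 37.0
finger_force: 40.7
t 12.75 p [ 661.2 -151.8  150.5] gap 37.0 ff 40.7 F [-0.6  0.1 -1.1]
[337. 136.]
[178. 141.]
[1.214 0.238 0.01 ]
256 76
```

View pics/w6c.png

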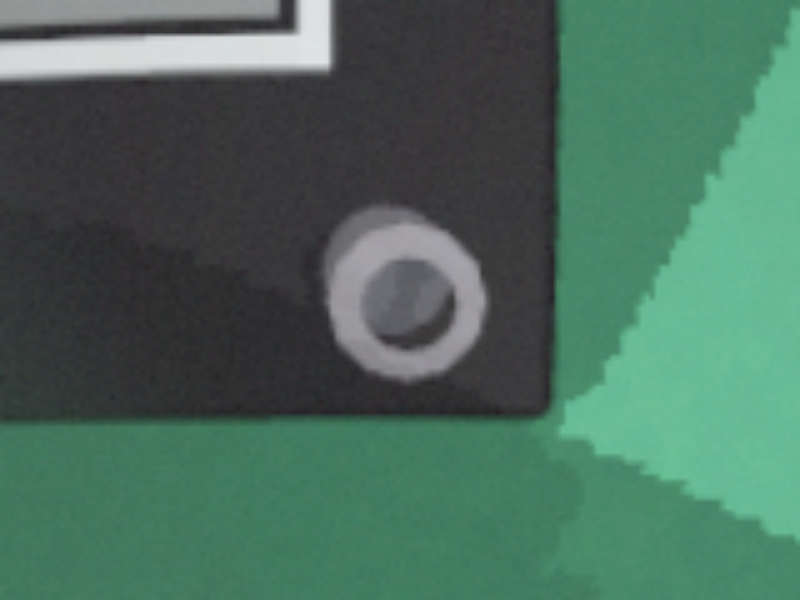

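The shaft's top ring is centred at (337.4,136.4), as predicted at (337,136), with a broad chamfer. I'll fit the sleeve.

```bash
python3 -m pendant '[[0.6,0.11,0,0,0,0],[1.214,0.22,0,0,0,0],[1.214,0.22,0.4,0,0,0],[1.214,0.22,0.7,0,0,0],[1.214,0.22,0.85,0,0,0],[1.214,0.22,1,0,0,0],[1.214,0.22,1.15,0,0,0],[1.214,0.22,1.15,0,0,0]]'
```

```text
t: 13.75
position: [661.5, -89.8, 93.8]
orientation: [[-0.184, 0.983, -0.001], [0.983, 0.184, 0.0], [0.0, -0.001, -1.0]]
contact_force: [-0.3, -0.3, -0.7]
finger_gap: 37.2
finger_force: 40.7
```

```bash
python3 -m pendant '[[0,0,0.3,0,0,0],[0,0,0.6,0,0,0],[0,0,0.8,0,0,0],[0,0,0.88,0,0,0],[0,0,0.91,0,0,0],[0,0,0.91,0,0,0]]'
```

```text
t: 14.5
position: [662.0, -89.7, 49.0]
orientation: [[-0.184, 0.983, 0.0], [0.983, 0.184, -0.0], [-0.0, 0.0, -1.0]]
contact_force: [-0.9, 0.0, -1.1]
finger_gap: 37.0
finger_force: 40.7
```

```bash
python3 -m pendant '[[0,0,0,0,0,0],[0,0,0,0,0,0],[0,0,-0.8,0,0,0],[0,0,-1.65,0,0,0],[-0.8,-0.6,-1.8,0,0,0],[-1.7,-1.4,-1.8,0,0,0],[-2.6,-2.1,-1.8,0,0,0],[-3.5,-2.8,-1.8,0,0,0],[-4.4,-3.6,-1.65,0,0,0],[-5.42,-4.43,-1.65,0,0,0],[-5.42,-4.43,-1.65,0,0,0],[-5.42,-4.43,-1.65,0,0,0]]' 50
python3 - <<'E'
from h import *
c=cam('wrist');s=st();u,v=proj(c,[494,-395,32]);print(u,v)
ring(c,int(u),int(v),36,vmin=120);save(c,'w7.png')
t=cam('top');ring(t,464,213,12,vmin=95)
E
```

```text
t: 16.0
position: [493.8, -397.0, 131.4]
orientation: [[-0.183, 0.983, 0.0], [0.983, 0.183, 0.0], [0.0, 0.0, -1.0]]
contact_force: [0.7, -0.1, 0.4]
finger_gap: 49.7
finger_force: 0.0
t 16.05 p [ 494.2 -396.2  131.4] gap 50.0 ff 0.0 F [0.1 0.9 0.4]
318.25279326191196 210.26668198766373
outer [320.5 201.8] 21.9 [ 494.4 -388.1   32. ]
hole [320.  200.5] 7.0 [ 493.9 -387.2   32. ]
outer [465.5 209.5] 2.1 [ 502.3 -398.4   32. ]
```

View pics/w7.png

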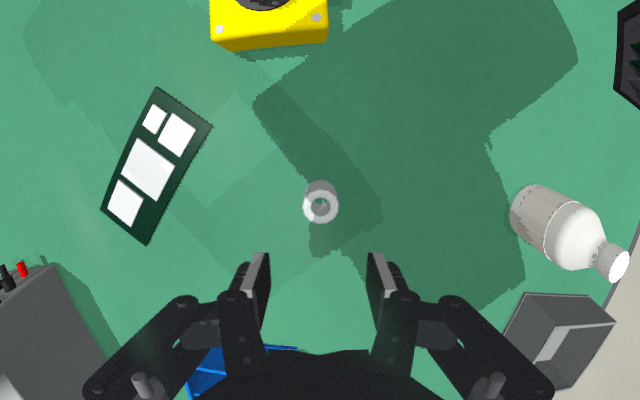

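The narrow sleeve's top ring is at (320,206), nearly centred under the gripper. I'll grip it.

```bash
python3 -m pendant '[[0.08,0.01,0.8,0,0,0],[0.08,0.01,1.6,0,0,0],[0.08,0.01,2,0,0,0],[0.08,0.01,2.08,0,0,0],[0.08,0.01,2.08,0,0,0],[0.08,0.01,2.08,0,0,0]]' 50 40 && python3 -m pendant '[[0,0,0,0,0,0],[0,0,0,0,0,0],[0,0,0,0,0,0],[0,0,0,0,0,0],[0,0,-1,0,0,0],[0,0,-2,0,0,0],[0,0,-2.5,0,0,0],[0,0,-2.5,0,0,0]]' 20
python3 - <<'E'
from h import *
c=cam('wrist');s=st();p=np.array(s['position'])
u,v=proj(c,[p[0],p[1],p[2]+5]);print(u,v)
o,h=ring(c,int(u),int(v),25,vmin=150,z=p[2]+5)
print(shift([559.5,-109.5,150]))
cv2.imwrite('pics/w8c.png',cv2.cvtColor(cv2.resize(c['img'][230:330,250:390],None,fx=4,fy=4),cv2.COLOR_RGB2BGR))
E
```

```text
t: 16.85
position: [494.4, -393.3, 28.6]
orientation: [[-0.184, 0.983, 0.001], [0.983, 0.184, -0.001], [-0.002, 0.001, -1.0]]
contact_force: [0.3, 0.2, 0.5]
finger_gap: 50.4
finger_force: 0.0
t: 17.85
position: [494.6, -393.7, 154.8]
orientation: [[-0.184, 0.983, 0.003], [0.983, 0.184, -0.003], [-0.003, 0.003, -1.0]]
contact_force: [-0.6, -0.3, -0.6]
finger_gap: 26.6
finger_force: 39.9
t 17.9 p [ 493.9 -393.1  153.1] gap 26.4 ff 39.9 F [-0.3  0.1 -1.3]
315.8227037209202 287.37046261333444
outer [316.8 286. ] 28.0 [ 494.2 -392.3  158.1]
hole [318.  286.5] 17.4 [ 494.8 -392.5  158.1]
[5.334 2.332 0.057]
```

View pics/w8c.png

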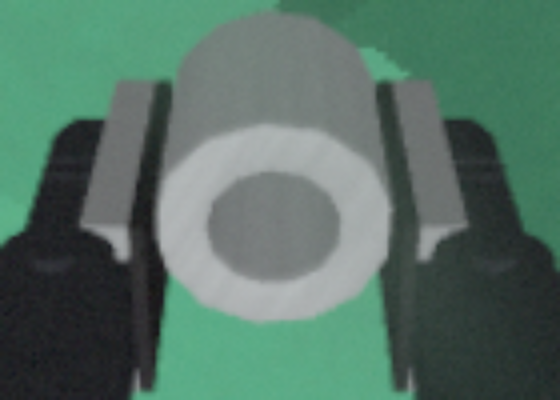

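Narrow sleeve held, with its ring at (318.5,286). Now to thin shaft 1.

```bash
python3 -m pendant '[[1,0.43,0,0,0,0],[2,0.87,0,0,0,0],[3,1.3,0,0,0,0],[4,1.73,0,0,0,0],[5,2.17,0,0,0,0],[5.32,2.31,0,0,0,0],[5.32,2.31,0.4,0,0,0],[5.32,2.31,0.75,0,0,0],[5.32,2.31,0.9,0,0,0],[5.32,2.31,1.05,0,0,0],[5.32,2.31,1.2,0,0,0],[5.32,2.31,1.2,0,0,0]]'
```

```text
t: 19.4
position: [558.5, -110.4, 92.0]
orientation: [[-0.184, 0.983, 0.0], [0.983, 0.184, -0.0], [-0.0, 0.0, -1.0]]
contact_force: [2.2, -0.3, -2.8]
finger_gap: 26.4
finger_force: 39.8
```

```bash
python3 -m pendant '[[0,0,0.3,0,0,0],[0,0,0.6,0,0,0],[0,0,0.78,0,0,0],[0,0,0.86,0,0,0],[0,0,0.88,0,0,0],[0,0,0.88,0,0,0]]'
```

```text
t: 20.15
position: [558.5, -110.2, 48.3]
orientation: [[-0.184, 0.983, 0.0], [0.983, 0.184, -0.0], [-0.0, 0.0, -1.0]]
contact_force: [3.3, -2.1, 4.1]
finger_gap: 26.1
finger_force: 40.4
```

```bash
python3 -m pendant '[[0,0,0,0,0,0],[0,0,0,0,0,0],[0,0,-1,0,0,0],[0,0,-2.05,0,0,0],[1,0.3,-2.05,0,0,0],[2.2,0.6,-2.05,0,0,0],[3.4,0.95,-2.05,0,0,0],[4.6,1.3,-2.05,0,0,0],[5.8,1.6,-1.8,0,0,0],[7.0,1.9,-1.65,0,0,0],[7.39,2.02,-1.65,0,0,0],[7.39,2.02,-1.65,0,0,0]]' 50
python3 -m pendant '[[0,0,0,0,0,0],[0,0,0,0,0,0]]'
python3 - <<'E'
from h import *
c=cam('wrist');s=st();save(c,'w9.png')
for a,z in(((590,273.5),32),((499,411),32)):
    u,v=proj(c,[*a,z]);print(u,v);ring(c,int(u),int(v),36,vmin=120)
E
```

```text
t: 21.65
position: [589.1, 272.7, 130.4]
orientation: [[-0.186, 0.983, -0.001], [0.983, 0.186, -0.0], [-0.0, -0.001, -1.0]]
contact_force: [1.2, 0.5, -0.7]
finger_gap: 49.6
finger_force: 0.0
t: 21.9
position: [589.6, 270.2, 131.0]
orientation: [[-0.183, 0.983, -0.0], [0.983, 0.183, -0.0], [-0.0, -0.0, -1.0]]
contact_force: [0.7, 0.5, 1.2]
finger_gap: 50.5
finger_force: 0.0
t 21.95 p [589.7 270.3 131. ] gap 49.8 ff 0.0 F [-0.3 -0.2  0.8]
318.8527672338173 208.74796005004603
outer [321.3 202. ] 22.2 [590.8 279.   32. ]
hole [320. 201.] 7.1 [589.7 279.6  32. ]
229.13261043222712 8.105607769502171Traceback (most recent call last):
  File "<stdin>", line 4, in <module>
  File "h.py", line 41, in ring
    o=max((i for i in range(len(cs)) if h[0][i][3]<0),key=lambda i:cv2.contourArea(cs[i]))
ValueError: max() iterable argument is empty
```

View pics/w9.png

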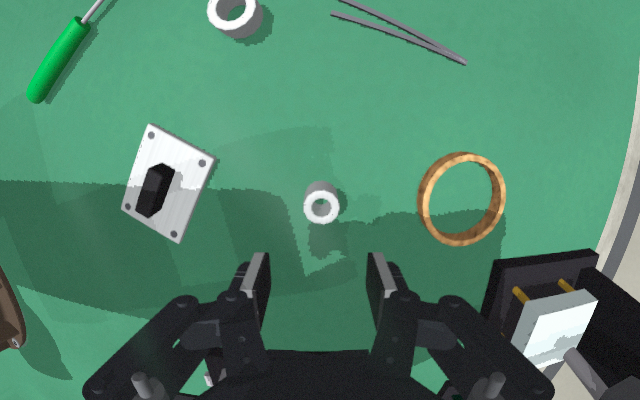

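The narrow sleeve's ring is at (321,207), the same place relative to the gripper as the last one. The plate is at (168,183) and the wide sleeve at (233,10), both where they were.

```bash
python3 -m pendant '[[0.09,0.02,0.8,0,0,0],[0.09,0.02,1.6,0,0,0],[0.09,0.02,2,0,0,0],[0.09,0.02,2.08,0,0,0],[0.09,0.02,2.08,0,0,0],[0.09,0.02,2.08,0,0,0]]' 50 40 && python3 -m pendant '[[0,0,0,0,0,0],[0,0,0,0,0,0],[0,0,0,0,0,0],[0,0,0,0,0,0],[0,0,-1,0,0,0],[0,0,-2,0,0,0],[0,0,-2.5,0,0,0],[0,0,-2.5,0,0,0]]' 20
python3 - <<'E'
from h import *
c=cam('wrist');s=st();p=np.array(s['position'])
print(proj(c,[p[0],p[1],p[2]+5]))
ring(c,316,287,25,vmin=150,z=p[2]+5)
# side view of fixture: look at two shafts fitted
print(shift([629.8,77,150]),shift([594.5,-17,150]))
E
```

```text
t: 22.7
position: [590.5, 276.6, 28.2]
orientation: [[-0.184, 0.983, 0.002], [0.983, 0.184, 0.001], [0.0, 0.002, -1.0]]
contact_force: [0.6, 0.7, -0.2]
finger_gap: 50.0
finger_force: 0.0
t: 23.7
position: [590.9, 276.9, 154.4]
orientation: [[-0.184, 0.983, 0.004], [0.983, 0.184, 0.002], [0.001, 0.004, -1.0]]
contact_force: [0.2, 0.9, -1.9]
finger_gap: 26.8
finger_force: 39.8
t 23.75 p [590.  276.5 152.7] gap 27.0 ff 39.8 F [-0.2 -0.  -0.5]
(np.float64(315.0851808041309), np.float64(289.00792488804154))
outer [317.  289.5] 28.3 [590.9 276.4 157.7]
hole [318.3 292. ] 17.7 [591.7 275.1 157.7]
[-4.068  0.048  0.052] [-5.785 -0.993  0.049]
```

```bash
python3 -m pendant '[[-1,0,0,0,0,0],[-2,0.01,0,0,0,0],[-3,0.02,0,0,0,0],[-4.045,0.02,0,0,0,0],[-4.045,0.02,0,0,0,0],[-4.045,0.02,0.4,0,0,0],[-4.045,0.02,0.75,0,0,0],[-4.045,0.02,0.9,0,0,0],[-4.045,0.02,1.05,0,0,0],[-4.045,0.02,1.2,0,0,0],[-4.045,0.02,1.2,0,0,0]]'
```

```text
t: 25.12
position: [628.0, 77.9, 91.5]
orientation: [[-0.184, 0.983, 0.0], [0.983, 0.184, 0.0], [0.0, 0.0, -1.0]]
contact_force: [2.2, 0.9, -1.3]
finger_gap: 26.2
finger_force: 39.8
```

```bash
python3 -m pendant '[[0,0,0.3,0,0,0],[0,0,0.6,0,0,0],[0,0,0.78,0,0,0],[0,0,0.86,0,0,0],[0,0,0.88,0,0,0],[0,0,0.88,0,0,0]]'
```

```text
t: 25.88
position: [628.2, 77.8, 47.9]
orientation: [[-0.184, 0.983, 0.001], [0.983, 0.184, 0.0], [0.0, 0.001, -1.0]]
contact_force: [-0.2, 3.5, 11.5]
finger_gap: 27.0
finger_force: 41.0
```

```bash
python3 -m pendant '[[0,0,0,0,0,0],[0,0,0,0,0,0],[0,0,-1,0,0,0],[0,0,-2.05,0,0,0],[1,-0.2,-2.05,0,0,0],[2.2,-0.4,-2.05,0,0,0],[3.4,-0.6,-2.05,0,0,0],[4.6,-0.85,-2.05,0,0,0],[5.8,-1.1,-1.8,0,0,0],[7.0,-1.31,-1.65,0,0,0],[7.0,-1.31,-1.65,0,0,0],[7.0,-1.31,-1.65,0,0,0]]' 60
python3 -m pendant '[[0,0,0,0,0,0],[0,0,0,0,0,0]]'
python3 - <<'E'
from h import *
c=cam('wrist');s=st();save(c,'w10.png')
u,v=proj(c,[499,411,32]);print(u,v);o,h=ring(c,int(u),int(v),40,vmin=120)
t=cam('top')
try: o2,h2=ring(t,178,218,12,vmin=95)
except Exception as e: print(e)
E
```

```text
t: 27.38
position: [498.7, 409.3, 129.9]
orientation: [[-0.185, 0.983, -0.001], [0.983, 0.185, -0.001], [-0.001, -0.001, -1.0]]
contact_force: [-0.0, -0.1, -0.4]
finger_gap: 60.0
finger_force: 0.0
t: 27.62
position: [499.7, 408.6, 130.5]
orientation: [[-0.182, 0.983, 0.0], [0.983, 0.182, 0.0], [0.0, 0.0, -1.0]]
contact_force: [-0.3, -0.4, 0.2]
finger_gap: 60.1
finger_force: 0.0
t 27.675 p [499.7 408.7 130.5] gap 59.9 ff 0.0 F [ 0.6  0.1 -0.8]
317.10837362482755 209.85643124075523
outer [318.1 202.8] 27.9 [498.8 416.6  32. ]
hole [317. 204.] 14.3 [498.1 415.5  32. ]
outer [178.5 218.5] 7.4 [496.3 407.8  32. ]
```

```bash
python3 -m pendant '[[0.086,0,0.8,0,0,0],[0.086,0,1.6,0,0,0],[0.086,0,2,0,0,0],[0.086,0,2.07,0,0,0],[0.086,0,2.07,0,0,0],[0.086,0,2.07,0,0,0]]' 60 40 && python3 -m pendant '[[0,0,0,0,0,0],[0,0,0,0,0,0],[0,0,0,0,0,0],[0,0,0,0,0,0],[0,0,-1,0,0,0],[0,0,-2,0,0,0],[0,0,-2.5,0,0,0],[0,0,-2.5,0,0,0]]' 30
python3 - <<'E'
from h import *
c=cam('wrist');s=st();p=np.array(s['position'])
print(proj(c,[p[0],p[1],p[2]+5]))
ring(c,316,287,44,vmin=170,z=p[2]+5)
print(shift([527.7,57.5,150]))
E
```

```text
t: 28.48
position: [499.0, 414.4, 28.2]
orientation: [[-0.184, 0.983, 0.002], [0.983, 0.184, 0.001], [0.001, 0.002, -1.0]]
contact_force: [0.2, 0.2, -0.2]
finger_gap: 59.9
finger_force: 0.0
t: 29.48
position: [499.2, 414.6, 154.3]
orientation: [[-0.184, 0.983, 0.003], [0.983, 0.184, 0.002], [0.002, 0.004, -1.0]]
contact_force: [-0.3, 1.1, -0.6]
finger_gap: 36.4
finger_force: 40.8
t 29.525 p [498.5 414.1 152.6] gap 36.2 ff 40.8 F [ 0.6 -0.1 -1.2]
(np.float64(315.2016058097925), np.float64(289.40585246366027))
outer [315.  271.5] 33.2 [496.7 423.4 157.6]
[-7.117 -0.739  0.045]
```

```bash
python3 -m pendant '[[-1.2,-0.13,0,0,0,0],[-2.4,-0.26,0,0,0,0],[-3.6,-0.39,0,0,0,0],[-4.8,-0.52,0,0,0,0],[-6,-0.65,0,0,0,0],[-7.13,-0.763,0,0,0,0],[-7.13,-0.763,0.2,0,0,0],[-7.13,-0.763,0.7,0,0,0],[-7.13,-0.763,0.9,0,0,0],[-7.13,-0.763,1.05,0,0,0],[-7.13,-0.763,1.2,0,0,0],[-7.13,-0.763,1.2,0,0,0]]'
```

```text
t: 31.02
position: [526.7, 57.3, 91.3]
orientation: [[-0.185, 0.983, 0.0], [0.983, 0.185, 0.0], [0.0, 0.0, -1.0]]
contact_force: [2.7, 7.4, -6.5]
finger_gap: 36.5
finger_force: 40.7
```

```bash
python3 -m pendant '[[0,0,0.3,0,0,0],[0,0,0.6,0,0,0],[0,0,0.78,0,0,0],[0,0,0.86,0,0,0],[0,0,0.88,0,0,0],[0,0,0.88,0,0,0]]'
```

```text
t: 31.78
position: [526.8, 57.4, 48.0]
orientation: [[-0.185, 0.983, 0.001], [0.983, 0.185, 0.0], [0.0, 0.001, -1.0]]
contact_force: [1.8, 10.2, 1.9]
finger_gap: 36.1
finger_force: 41.4
```

```bash
python3 -m pendant '[[0,0,0,0,0,0],[0,0,0,0,0,0],[0,0,-1,0,0,0],[0,0,-2.05,0,0,0],[1,-0.2,-2.3,0,0,0],[2.2,-0.4,-2.65,0,0,0],[3.4,-0.6,-2.65,0,0,0],[4.12,-0.83,-2.65,0,0,0],[4.12,-0.83,-2.65,0,0,0],[4.12,-0.83,-2.65,0,0,0],[4.12,-0.83,-2.65,0,0,0]]' 50
python3 - <<'E'
from h import *
c=cam('wrist');s=st();save(c,'w11.png')
u,v=map(int,proj(c,[448,258,10]));print(u,v)
m=bright(c,u-75,v-75,u+75,v+75,60,110);m=cv2.morphologyEx(m,cv2.MORPH_OPEN,np.ones((3,3),np.uint8))
m[v-25:v+25,u-20:u+20]|=0
r=rect_world(c,m,10);print(r);b=cv2.boxPoints(r);e=max([b[1]-b[0],b[2]-b[1]],key=np.linalg.norm);yw=(np.degrees(np.arctan2(-e[0],e[1]))+90)%180-90;print('plate yaw',yw)
# grip block: dark pixels inside the plate
g=c['img'].max(2)<70; k=np.zeros(g.shape,np.uint8);P=np.array([proj(c,[*q,10]) for q in b],np.int32);cv2.fillConvexPoly(k,P,1)
d=(g&(k>0)).astype(np.uint8);q=max(blobs(d),key=cv2.contourArea);R=cv2.minAreaRect(q);print(R,onz(c,*R[0],30),cv2.contourArea(q))
print(s['joint_pos'][5],shift([*r[0],100]))
t=cam('top');print(rect_world(t,bright(t,205,210,262,260,60,120),10))
E
```

```text
t: 33.15
position: [448.1, 250.4, 180.2]
orientation: [[-0.183, 0.983, -0.0], [0.983, 0.183, -0.0], [-0.0, -0.0, -1.0]]
contact_force: [-0.7, -0.5, -0.8]
finger_gap: 50.2
finger_force: 0.0
t 33.2 p [448.2 250.4 180.3] gap 50.1 ff 0.0 F [-1.  -0.2 -0.9]
318 180
((449.45654296875, 257.4748229980469), (99.89616394042969, 70.89739990234375), 70.9436264038086)
plate yaw -19.056366
((326.79791259765625, 175.63211059570312), (18.715206146240234, 33.831336975097656), 30.256441116333008) [453.05671412 268.77552159  30.        ] 470.0
0.26690196898763535 [0.134 0.051 1.605]
((459.2550048828125, 220.50213623046875), (48.9609375, 24.98859214782715), 18.395776748657227)
```

```bash
python3 - <<'E'
from h import *
c=cam('wrist')
u,v=map(int,proj(c,[448,258,10]))
I=c['img'][v-70:v+70:4,u-80:u+80:2].astype(int)
for r in I: print(''.join('#' if (p.max()<70) else 'o' if (p.max()-p.min()<40 and p.max()>110) else 'w' if (p.max()-p.min()<40) else '.' for p in r))
E
```

```text
................................................................................
................................................................................
................................................................................
......................................oooo......................................
....................................ooooooooo...................................
...................................oooooooooooooo...............................
..................................oooooooooooooooooo............................
.................................ooooooooooooooooooooooo........................
................................ooooooooooooooooooooooooooo.....................
...............................oooooooooooooooooooooooooooooooo.................
..............................oooooooooooooooooooooooooooooooooooo..............
............................ooooooooooooooooooooooooooooooooooooooooo...........
...........................ooooooooooooooooow#oooooooooooooooooooooooo..........
..........................ooooooooooooooooo####
[... 1034 characters left out ...]
ooooooooooooooooooooooooo...........................
.................oo.ooooooooooooooooooooooooooooooo.............................
...............w...o.ooooooooooooooooooooooowwwooo..............................
.....................oooooooooooooooooooooooooooo...............................
......................ooooooooooooooooooooo.ooow................................
......................oooooooooooooooooooo..oo..................................
.........................oooooooooooooooooo.o.o.................................
.........................o.oooooooooooooooo..oo.................................
..............................o..oo.ooooooooo...................................
```

```bash
python3 - <<'E'
from h import *
c=cam('wrist')
u,v=map(int,proj(c,[448,258,10]))
h=cv2.cvtColor(c['img'],cv2.COLOR_RGB2HSV)
print('plate',h[v-30,u-10],h[v+15,u-10],'bench',h[v+50,u-60],h[v+60,u+40],h[v+50,u+5])
for sm,vm in((30,110),(40,150),(30,150)):
    m=bright(c,u-75,v-75,u+75,v+75,sm,vm);m=cv2.morphologyEx(m,cv2.MORPH_OPEN,np.ones((3,3),np.uint8))
    r=rect_world(c,m,10);b=cv2.boxPoints(r);e=max([b[1]-b[0],b[2]-b[1]],key=np.linalg.norm);print(r,'yaw',(np.degrees(np.arctan2(-e[0],e[1]))+90)%180-90)
E
```

```text
plate [ 90   5 245] [90 21 95] bench [ 76 131 101] [ 75 119 118] [ 76  83 145]
((451.071044921875, 261.8113708496094), (90.15059661865234, 70.01327514648438), 70.9691390991211) yaw -19.030853
((450.96478271484375, 261.72216796875), (90.72315216064453, 70.31187438964844), 71.03152465820312) yaw -18.96849
((451.071044921875, 261.8113708496094), (90.15059661865234, 70.01327514648438), 70.9691390991211) yaw -19.030853
```

```bash
python3 -m pendant '[[0.214,0.076,0.4,0,0,2],[0.214,0.076,0.8,0,0,4],[0.214,0.076,1.2,0,0,5.93],[0.214,0.076,1.8,0,0,5.93],[0.214,0.076,2.4,0,0,5.93],[0.214,0.076,2.75,0,0,5.93],[0.214,0.076,2.9,0,0,5.93],[0.214,0.076,2.9,0,0,5.93],[0.214,0.076,2.9,0,0,5.93]]' 45 60 && python3 -m pendant '[[0,0,0,0,0,0],[0,0,0,0,0,0],[0,0,0,0,0,0],[0,0,0,0,0,0],[0,0,-0.5,0,0,0],[0,0,-1.5,0,0,0],[0,0,-2.5,0,0,0],[0,0,-2.5,0,0,0]]' 5
python3 - <<'E'
from h import *
c=cam('wrist');s=st();p=np.array(s['position']);R=np.array(s['orientation'])
zt=p[2]-25
m=bright(c,200,120,440,360,30,150);r=rect_world(c,m,zt);print(r)
b=cv2.boxPoints(r);e=max([b[1]-b[0],b[2]-b[1]],key=np.linalg.norm);print('yaw',(np.degrees(np.arctan2(-e[0],e[1]))+90)%180-90,'tool y',np.degrees(np.arctan2(R[1,1],R[0,1])))
print('off tool',R.T@np.array([r[0][0]-p[0],r[0][1]-p[1],0]));print(shift([594.5,-17,150]))
E
```

```text
t: 34.48
position: [449.9, 262.6, 36.0]
orientation: [[0.326, 0.945, 0.001], [0.945, -0.326, 0.0], [0.001, 0.001, -1.0]]
contact_force: [1.0, 0.2, 1.0]
finger_gap: 45.2
finger_force: 0.0
t: 35.48
position: [451.3, 263.5, 163.9]
orientation: [[0.326, 0.945, 0.006], [0.945, -0.326, 0.003], [0.005, 0.004, -1.0]]
contact_force: [-1.0, 0.3, -3.1]
finger_gap: 14.6
finger_force: 59.1
t 35.525 p [450.3 262.9 162. ] gap 14.6 ff 59.1 F [ 0.  -0.2 -2.4]
((455.709228515625, 272.3819274902344), (71.2082748413086, 70.2694320678711), 70.16290283203125)
yaw -19.837097 tool y -19.03630437396307
off tool [10.69590873  2.07723788  0.03325969]
[-4.352  4.553  0.24 ]
```

The plate is held squarely and its front edge is where it should be. Next I turn it to the fixture's yaw and set it in the nest.

```bash
python3 -m pendant '[[-0.6,0.7,0,0,0,-1],[-1.3,1.4,0,0,0,-2],[-2,2.1,0,0,0,-3],[-2.7,2.8,0,0,0,-4],[-3.4,3.5,0,0,0,-5],[-4,4.2,0,0,0,-5.97],[-4.36,4.55,0,0,0,-5.97],[-4.36,4.55,0.3,0,0,-5.97],[-4.36,4.55,0.9,0,0,-5.97],[-4.36,4.55,1.4,0,0,-5.97],[-4.36,4.55,1.6,0,0,-5.97],[-4.36,4.55,1.6,0,0,-5.97]]'
python3 - <<'E'
from h import *
s=st();R=np.array(s['orientation']);print('tooly',np.degrees(np.arctan2(R[1,1],R[0,1])))
c=cam('wrist');save(c,'w12.png')
cv2.imwrite('pics/w12c.png',cv2.cvtColor(cv2.resize(c['img'][120:320,210:430],None,fx=3,fy=3),cv2.COLOR_RGB2BGR))
h=cv2.cvtColor(c['img'],cv2.COLOR_RGB2HSV)
def cls(p): return '#' if p.max()<70 else 'o' if (p.max()-p.min()<25 and p.max()>140) else 'w' if (p.max()-p.min()<40) else '.'
for r in c['img'][130:300:4,220:420:2].astype(int): print(''.join(map(cls,r)))
E
```

```text
t: 37.02
position: [592.5, -17.1, 79.5]
orientation: [[-0.188, 0.982, -0.002], [0.982, 0.188, 0.0], [0.001, -0.002, -1.0]]
contact_force: [0.5, -0.4, -1.2]
finger_gap: 14.7
finger_force: 59.0
t 37.025 p [592.5 -17.1  79.5] gap 14.7 ff 59.0 F [ 0.5 -0.4 -1.2]
tooly 10.815776213234994
oooooooooowwwwwwwwwwww##############################################################################
oooowwwwwwwwwwwwwwwwwwwww###########################################################################
wwwwwwwwwwwwwwwwwwwwwww#w###########################################################################
wwwwwwwwwwwwwwwwwwwwwwwwww#w########################################################################
wwwwwwwwwwwwwwwwwwwwwwwwwwwwww######################################################################
wwwwwwwwwwwwwwwwwwwwwwwwwwwwwwwwwwwwwwwwwwwwwwwwwwwwwwwwwwwwwwwwwwwwwwwwwwwwwwwwwwwwwww#############
wwwwwwwwwwwwoooooooooooooooooooooooooooooooooooooooooooooooooooooooooooooooooooooooooooooow#########
wwwwwwwwwwwwooooooooooooooooooooooooooooooooooooooooooooooooooooooooooooooooooooooooooooooo#########
#wwwwwww
[... 2826 characters left out ...]
##########woooooooooowwwwwwwooooww##wwwwwwwwwwwwwwwwwwoooooowwwwwwoooooooooooooo#############o
ooww############wooooooooo#######ooooow####wwwwwwwwwwwwwwwwwoooooowwwwwwwooooooooooooo##############
wwww#############ooooooooo######wooooow######wwwwwwwwwwwwwwwwooooowwwwwwwooooooowoooow##############
wwww#############oooooooo#######wooooow######w#w#wwwwwwwwwwwwooooowwwwwwwwooooooooooo###############
wwww#############wooooow############ooww##########wwwwwwwwwwwoowwwwwwwwwwwwwooooooooo###############
w#################oooo###############oww############wwwwwwwwwwwwwwwwwwwwwwwwwoooooooo###############
##################oow##################w##############ww#wwwwwwwwwwwwwwwwwww#wwwoooow###############
```

```bash
python3 -m pendant '[[0,0.01,0.05,0,0,0],[0,0.01,0.1,0,0,0],[0,0.01,0.15,0,0,0],[0,0.01,0.2,0,0,0],[0,0.01,0.2,0,0,0]]'; python3 -m pendant '[[0,0,0,0,0,0]]'
```

```text
t: 37.7
position: [593.7, -17.7, 70.1]
orientation: [[-0.187, 0.982, -0.0], [0.982, 0.187, 0.0], [0.0, -0.0, -1.0]]
contact_force: [-0.2, 0.2, -1.2]
finger_gap: 14.8
finger_force: 59.0
t: 37.83
position: [593.9, -17.7, 70.3]
orientation: [[-0.188, 0.982, 0.0], [0.982, 0.188, 0.0], [0.0, 0.0, -1.0]]
contact_force: [0.9, -0.3, -2.6]
finger_gap: 14.9
finger_force: 59.0
```

```bash
python3 -m pendant '[[0,0,0.04,0,0,0],[0,0,0.08,0,0,0],[0,0,0.08,0,0,0]]'; python3 -m pendant '[[0,0,0.04,0,0,0],[0,0,0.08,0,0,0],[0,0,0.1,0,0,0],[0,0,0.1,0,0,0]]'
```

```text
t: 38.2
position: [594.0, -17.7, 66.4]
orientation: [[-0.188, 0.982, 0.0], [0.982, 0.188, -0.0], [-0.0, 0.0, -1.0]]
contact_force: [0.5, 0.6, 0.5]
finger_gap: 14.8
finger_force: 59.4
t: 38.7
position: [594.1, -17.7, 61.9]
orientation: [[-0.188, 0.982, 0.001], [0.982, 0.188, -0.0], [-0.0, 0.001, -1.0]]
contact_force: [-3.4, -0.4, 13.3]
finger_gap: 14.7
finger_force: 61.0
```

```bash
python3 -m pendant '[[0,0,0.02,0,0,0],[0,0,0.05,0,0,0],[0,0,0.05,0,0,0]]'; python3 -m pendant '[[0,0,0.02,0,0,0],[0,0,0.02,0,0,0]]'
```

```text
t: 39.08
position: [594.2, -17.8, 61.6]
orientation: [[-0.188, 0.982, 0.002], [0.982, 0.188, -0.0], [-0.0, 0.001, -1.0]]
contact_force: [-14.6, 0.4, 55.0]
finger_gap: 14.6
finger_force: 67.0
t: 39.33
position: [594.3, -17.8, 61.5]
orientation: [[-0.188, 0.982, 0.002], [0.982, 0.188, -0.0], [-0.001, 0.002, -1.0]]
contact_force: [-19.8, 0.1, 72.7]
finger_gap: 14.7
finger_force: 69.5
```

```bash
python3 -m pendant '[[0,0,-0.05,0,0,0],[0,0,-0.07,0,0,0],[0,0,-0.07,0,0,0]]'; python3 -m pendant '[[0,0,0,0,0,0],[0,0,0,0,0,0],[0,0,0,0,0,0],[0,0,-0.5,0,0,0],[0,0,-1.5,0,0,0],[-0.7,-0.3,-2.5,0,0,0],[-1.2,-0.6,-3.5,0,0,0],[-1.6,-0.6,-4,0,0,0],[-1.6,-0.6,-4,0,0,0],[-1.6,-0.6,-4,0,0,0]]' 40
python3 - <<'E'
from h import *
c=cam('wrist');s=st();save(c,'w13.png')
u,v=map(int,proj(c,[594,-17,36]));print(u,v)
cv2.imwrite('pics/w13c.png',cv2.cvtColor(cv2.resize(c['img'][max(0,v-100):v+100,u-130:u+130],None,fx=3,fy=3),cv2.COLOR_RGB2BGR))
E
```

```text
t: 39.7
position: [594.1, -17.7, 62.0]
orientation: [[-0.188, 0.982, 0.001], [0.982, 0.188, -0.0], [-0.0, 0.001, -1.0]]
contact_force: [-3.4, -0.5, 16.1]
finger_gap: 14.9
finger_force: 61.5
t: 40.95
position: [578.9, -101.6, 260.5]
orientation: [[-0.187, 0.982, -0.001], [0.982, 0.187, 0.0], [0.001, -0.001, -1.0]]
contact_force: [-0.7, -0.6, 0.3]
finger_gap: 40.1
finger_force: 0.0
t 41.0 p [ 578.8 -101.3  260.1] gap 40.3 ff 0.0 F [-0.  -0.8 -0.1]
345 105
```

View pics/w13c.png

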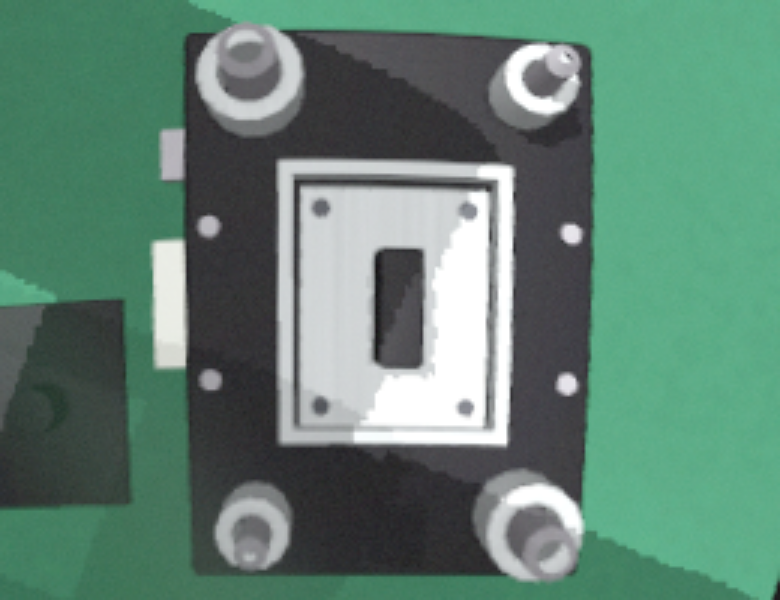

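The picture shows all four sleeves seated on their shafts (crop (250,75), (540,80), (252,530) and (530,530)). The plate sits flush inside the frame and level. Now back to the stop.

```bash
python3 -m pendant '[[-0.5,-0.8,0,0,0,0],[-1,-1.6,0.3,0,0,0],[-1.5,-2.4,0.6,0,0,0],[-2.13,-3.44,1,0,0,0],[-2.13,-3.44,1.6,0,0,0],[-2.13,-3.44,1.6,0,0,0],[-2.13,-3.44,1.6,0,0,0]]' 60 40
python3 - <<'E'
from h import *
c=cam('wrist');s=st();save(c,'w14.png')
u,v=map(int,proj(c,[429.5,-238,78]));print(u,v)
h=cv2.cvtColor(c['img'],cv2.COLOR_RGB2HSV);k=np.zeros(h.shape[:2],np.uint8);k[v-45:v+45,u-45:u+45]=1
red=(((h[...,0]<8)|(h[...,0]>172))&(h[...,1]>120)&(h[...,2]>60)).astype(np.uint8)*k
b=np.argwhere(red)[:,::-1].astype(np.float32);(a,d),r=cv2.minEnclosingCircle(b);print(a,d,r,onz(c,a,d,72))
for r in c['img'][v-50:v+50:3,u-60:u+60:2].astype(int): print(''.join('R' if p[0]>100 and p[1]<70 else 'y' if p[0]>120 and p[2]<90 else '#' if p.max()<70 else 'o' if p.max()-p.min()<30 else '.' for p in r))
E
```

```text
t: 41.88
position: [431.0, -238.2, 181.5]
orientation: [[-0.189, 0.982, -0.0], [0.982, 0.189, 0.0], [0.0, -0.0, -1.0]]
contact_force: [-0.1, 0.1, 0.4]
finger_gap: 60.0
finger_force: 0.0
t 41.925 p [ 431.3 -238.3  181.9] gap 60.2 ff 0.0 F [1.  0.  0.7]
315 210
319.0 202.0 23.85382080078125 [ 431.08769962 -232.84003743   72.        ]
......yyyyyyyyyyyyyyyyyyyyyyyyyyyyyyyyyyyyyyyyyooo.yy.......
......yy.oo.yyyyyyyyyyyyyyyyyyyyyyyyyyyyyyyyyyy.ooyyy.......
......yy.oo.yyyyyyyyyyyyyyyyyyyyyyyyyyyyyyyyyyyyyyyyy.......
......yyyyyyyyyyyyyyyyyyyyyyyyyyyyyyyyyyyyyyyyyyyyyyy.......
......yyyyyyyyyyyyyyyyyyyyyyyyyyyyyyyyyyyyyyyyyyyyyyy.......
......yyyyyyyyyyyyyyyyyy.###########.yyyyyyyyyyyyyyyy.......
......yyyyyyyyyyyyyyyy#################yyyyyyyyyyyyyy.......
......yyyyyyyyyyyyyy.o#####.R.RRRR######.yyyyyyyyyyyy######o
.......yyyyyyyyyyyyooo#.RRRRR.RRRRRR.#####yyyyyyyyyyy.######
.......yyyyyyyyyyy..o.RRRRRRRRRRRRRRRR#####yyyyyyyyyy.######
.......yyyyyyyyyyy....RRRRRRRRRRRRRRRR.R###.yyyyyyyyy.######
.......yyyyyyyyyy....yyRR.o#######.RRRRRR###yyyyyyyyy.######
.......yyyyyyyyy....yyy..oo#######
[... 607 characters left out ...]
.yyyyyyyyyyyyyyyyyyyyyy......
.........yyyyyyyyyyyyyyyyyyyyyyyyyyyyyyyyyyyyyyyy..yyy......
.........yyyyyyyyyyyyyyyyyyyyyyyyyyyyyyyyyyyyyyyoooyyy......
..........yyooo.yyyyyyyyyyyyyyyyyyyyyyyyyyyyyyyyy.yyyy......
..........yy.o.yyyyyyyyyyyyyyyyyyyyyyyyyyyyyyyyyyyyy........
...........yyyyyyyyyyyyyyy..................................
............................................................
............................................................
............................................................
............................................................
##..........................................................
##..........................................................
```

```bash
python3 -m pendant '[[0.05,-0.01,0.8,0,0,0],[0.05,-0.01,1.6,0,0,0],[0.05,-0.01,1.95,0,0,0],[0.05,-0.01,2.03,0,0,0],[0.05,-0.01,2.03,0,0,0]]' 60 40; python3 -m pendant '[[0,0,0,0,0,0],[0,0,0,0,0,0],[0,0,0,0,0,0],[0,0,0,0,0,0]]' 30
```

```text
t: 42.55
position: [430.2, -236.4, 80.5]
orientation: [[-0.188, 0.982, 0.001], [0.982, 0.188, -0.001], [-0.001, 0.001, -1.0]]
contact_force: [0.2, 0.2, -0.3]
finger_gap: 59.9
finger_force: 0.0
t: 43.05
position: [428.8, -236.6, 80.8]
orientation: [[-0.188, 0.982, -0.0], [0.982, 0.188, -0.0], [-0.0, -0.0, -1.0]]
contact_force: [-10.6, -3.5, 12.4]
finger_gap: 36.9
finger_force: 38.5
```

Gripped. Twist clockwise, which is positive about the downward tool z.

```bash
python3 -m pendant '[[0,-0.02,0,0,0,1.5],[0,-0.02,0,0,0,3],[0,-0.02,0,0,0,4.5],[0,-0.02,0,0,0,6],[0,-0.02,0,0,0,7.5],[0,-0.02,0,0,0,9],[0,-0.02,0,0,0,10.5],[0,-0.02,0,0,0,11.4],[0,-0.02,0,0,0,11.4]]'; python3 -c "
from h import *
s=st();print(s['wrist_torque'],s['joint_pos'][5])"
```

```text
t: 44.18
position: [428.1, -236.0, 81.1]
orientation: [[0.722, 0.691, -0.0], [0.691, -0.722, 0.0], [0.0, -0.0, -1.0]]
contact_force: [-0.7, 14.7, 16.6]
finger_gap: 36.2
finger_force: 43.9
t 44.175 p [ 428.1 -236.    81.1] gap 36.2 ff 43.9 F [-0.7 14.7 16.6]
[ 2.44711326  0.31133707 -0.12104271] 0.24088895741983166
```

```bash
python3 -m pendant '[[0,0,0,0,0,0],[0,0,0,0,0,0],[0,0,0,0,0,0],[0,0,-0.5,0,0,0],[0,0,-1.2,0,0,-2],[0,0,-2,0,0,-4],[0,0,-2,0,0,-6],[0,0,-2,0,0,-8],[0,0,-2,0,0,-10],[0,0,-2,0,0,-11.4],[0,0,-2,0,0,-11.4],[0,0,-2,0,0,-11.4]]' 60
python3 - <<'E'
from h import *
c=cam('wrist');s=st();save(c,'w15.png')
u,v=map(int,proj(c,[429.5,-238,78]));print(u,v)
for r in c['img'][v-50:v+50:3,u-60:u+60:2].astype(int): print(''.join('R' if p[0]>100 and p[1]<70 else 'y' if p[0]>120 and p[2]<90 else '#' if p.max()<70 else 'o' if p.max()-p.min()<30 else '.' for p in r))
a=cam('side')['img'];save({'img':a},'side1.png');b=cv2.cvtColor(cv2.imread('pics/side0.png'),cv2.COLOR_BGR2RGB)
for I in(b,a):
  for r in I[130:182,365:420].astype(int)[::2]: print(''.join('R' if p[0]>80 and p[1]<60 and p[0]>1.6*p[1] else 'y' if p[0]>110 and p[2]<90 else '#' if p.max()<60 else '.' for p in r))
E
```

```text
t: 45.68
position: [428.5, -236.6, 179.8]
orientation: [[-0.185, 0.983, -0.0], [0.983, 0.185, 0.0], [0.0, -0.0, -1.0]]
contact_force: [-0.4, -0.2, 0.1]
finger_gap: 60.0
finger_force: 0.0
t 45.725 p [ 428.5 -236.6  179.8] gap 60.2 ff 0.0 F [ 0.3  1.  -0.4]
318 213
.....yyyyyyyyyyyyyyyyyyyyyyyyyyyyyyyyyyyyyyyyyyoooyyy.......
.....yyy.ooyyyyyyyyyyyyyyyyyyyyyyyyyyyyyyyyyyyy.oyyyy.......
.....yyyoooyyyyyyyyyyyyyyyyyyyyyyyyyyyyyyyyyyyyyyyyyy.......
......yyyyyyyyyyyyyyyyyyyyyyyyyyyyyyyyyyyyyyyyyyyyyyy.......
......yyyyyyyyyyyyyyyyyyyyyyy...yyyyyyyyyyyyyyyyyyyyy.......
......yyyyyyyyyyyyyyyyy.############.yyyyyyyyyyyyyyyy.......
......yyyyyyyyyyyyyyy.#################yyyyyyyyyyyyyy.......
......yyyyyyyyyyyyyy#o##################.yyyyyyyyyyyy######.
......yyyyyyyyyyyyyooo###.RRRRR.RR.######.yyyyyyyyyyy#######
.......yyyyyyyyyyy.o.ooRRRRRRRR.RRRRR#####.yyyyyyyyyy.######
.......yyyyyyyyyy.....RRRRRRRRRRRRRRRRR####yyyyyyyyyy.######
.......yyyyyyyyyy.....yyyRRRRRRRRRRRRRR.####yyyyyyyyy.#####.
.......yyyyyyyyy....yyyyR.o#######.RRRRRR###yyyyyyyyy.......
.......yyyyyyyyy...yyyy....oo########.RRRR#
[... 3449 characters left out ...]
.....yyyyyyyy...............
........####yyy.yyyyyyyyyyyyyyyyyyyyyyyy...............
.........##.yyyyyyyyyyyyyyyyyyyyyyyyy.yy...............
............yyyyyyyyyyyyyyyyyyyyyyyyyyyy...............
............yyyyyyyyyyyyyyyyyyyyyyyyyyyy...............
............yyyyyyyyyyyyyyyyyyyyyyyyyyy................
............yyyyyyyyyyyyyyyyyyyyyyyyyyy................
............yyyyyyyyyyyyyyyyyyyyyyyyyyy................
.............yyyyyyyyyyyyyyyyyyyyyyyyyy................
.................................yyyy..................
.......................................................
.......................................................
.......................................................
```

```bash
python3 - <<'E'
from h import *
L=lambda f:cv2.imread('pics/'+f)
a,b=L('side0.png'),L('side1.png')
def redc(I,y0,y1,x0,x1):
    p=I[y0:y1,x0:x1].astype(float); w=np.clip(p[...,2]-1.8*p[...,1]-20,0,None); yy,xx=np.mgrid[y0:y1,x0:x1]; return round((w*xx).sum()/w.sum(),2),round((w*yy).sum()/w.sum(),2),round(w.sum())
print('side0',redc(a,135,165,378,405),'side1',redc(b,135,165,378,405))
for n in (0,1,2,3): print([int((I[140:160:1,386:398,2]>80).sum()) for I in(a,b)]) if n==0 else None
# column profile through head centre
for I in(a,b): print(I[138:166,392].tolist())
s=cam('side');print([np.round(proj(s,[429.5,-237,z]),1).tolist() for z in(86,78,64,56,50)])
E
```

```text
side0 (np.float64(391.79), np.float64(148.3), 2327) side1 (np.float64(391.8), np.float64(148.4), 2438)
[158, 182]
[[80, 101, 56], [80, 99, 57], [78, 96, 58], [87, 102, 72], [106, 118, 95], [103, 123, 106], [73, 134, 141], [46, 150, 184], [38, 103, 175], [34, 50, 160], [29, 32, 128], [29, 31, 108], [28, 30, 102], [29, 30, 91], [30, 29, 68], [32, 29, 41], [35, 31, 33], [36, 34, 35], [35, 57, 62], [35, 115, 129], [36, 168, 190], [36, 181, 205], [39, 181, 205], [41, 172, 193], [34, 145, 163], [31, 131, 147], [30, 127, 144], [29, 127, 143]]
[[131, 166, 90], [130, 164, 90], [127, 160, 90], [133, 161, 101], [141, 165, 117], [133, 163, 120], [100, 157, 142], [60, 151, 177], [40, 100, 172], [36, 50, 160], [29, 32, 135], [30, 32, 128], [31, 33, 128], [29, 31, 115], [30, 32, 82], [34, 32, 46], [36, 31, 33], [37, 35, 35], [36, 56, 61], [35, 110, 124], [37, 160, 181], [36, 173, 195], [39, 175, 197], [41, 170, 191], [35, 149, 168], [34, 139, 156], [34, 137, 154], [34, 137, 155]]
[[392.6, 141.4], [392.3, 143.6], [391.9, 147.3], [391.6, 149.4], [391.4, 151.0]]
```

The side view gives the head the same height as at the start: its centroid is at 148.4 against 148.3, and still-latched would be about 2 px lower. The wrist view shows its face moved about 4 px from the latched picture, so it has popped up. The gripper is well clear.

```bash
python3 -m pendant '[[0,0,-1,0,0,0],[0,0,-1,0,0,0],[0,0,-1,0,0,0]]' && python3 -c "
from workcell import robot
print(robot.sign_off())"
```

```text
t: 46.2
position: [428.4, -236.5, 229.7]
orientation: [[-0.187, 0.982, 0.0], [0.982, 0.187, -0.0], [-0.0, 0.0, -1.0]]
contact_force: [0.6, -0.1, -0.0]
finger_gap: 59.9
finger_force: 0.0
the job is handed in; nothing more can be done
None
```

The job is done and handed in at 46 s: stop pressed first, dust cover flat on the bench, all four sleeves seated on matching shafts, cover plate pressed flush, and the stop twisted back up.

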